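# Stir the glass beads in the mantel pot

### The job

Take the wooden stick that leans in the squat glass vase and stir the beads in the pot with it: with the stick's lower end close to the pot's floor, among the beads, go three full turns clockwise (seen from above), about midway between the pot's centre and its wall, so that the beads are pushed round. Then stand the stick back in the vase and let go, leaving all the beads in the pot, pot and vase upright where they stood, the bell unpressed and the other things on the shelf undisturbed.

Things in the scene. Friction and masses are not known exactly. Their poses are not given: they have to be found in the camera images.
- stick_mid (a point): plain round wooden stirring stick, 12 mm diameter, 220 mm long, round ends, about 30 g, leaning about 30-38 degrees from vertical in the vase; this point is its middle (110 mm from either end, on its axis); z runs along the stick towards its upper end
- stick_tip (a point): the lower end of the stick, the end that stirs (on its axis, at the very end); same axes as stick_mid
- stick: the same stick; origin at its lower end, z along the stick towards its upper end
- vase_in (a point): centre of the inner floor of the squat black glass vase in which the stick leans: floor 10 mm above its underside, 85 mm tall overall, outer diameter 68 mm at the foot to 78 mm at the rim, wall 6 mm (inner diameter 56 mm at the floor, 66 mm at the mouth), about 0.6 kg, loose; z up
- pot_in (a point): centre of the inner floor of the turquoise ceramic pot that holds the beads: floor 8 mm above its underside, 92 mm tall overall, outer diameter 88 mm at the foot, 108 mm at the belly, 92 mm at the rim, wall 5 mm (mouth 82 mm inside, floor about 78 mm inside), about 0.9 kg, loose: it slides if pushed hard; z up. The pot is round; its yaw is arbitrary
- bead0_center (a point): centre of a round glass bead, 26 mm diameter (one of the three large ones), about 23 g, loose in a single layer on the pot's floor; a ring of beads along the wall with a gap about 30 mm wide at the middle
- bead1_center (a point): centre of a round glass bead, 26 mm diameter (one of the three large ones), about 23 g, loose in a single layer on the pot's floor; a ring of beads along the wall with a gap about 30 mm wide at the middle
- bead2_center (a point): centre of a round glass bead, 26 mm diameter (one of the three large ones), about 23 g, loose in a single layer on the pot's floor; a ring of beads along the wall with a gap about 30 mm wide at the middle
- bead3_center (a point): centre of a round glass bead, 20 mm diameter (one of the four small ones), about 11 g, loose in a single layer on the pot's floor; a ring of beads along the wall with a gap about 30 mm wide at the middle
- bead4_center (a point): centre of a round glass bead, 20 mm diameter (one of the four small ones), about 11 g, loose in a single layer on the pot's floor; a ring of beads along the wall with a gap about 30 mm wide at the middle
- bead5_center (a point): centre of a round glass bead, 20 mm diameter (one of the four small ones), about 11 g, loose in a single layer on the pot's floor; a ring of beads along the wall with a gap about 30 mm wide at the middle
- bead6_center (a point): centre of a round glass bead, 20 mm diameter (one of the four small ones), about 11 g, loose in a single layer on the pot's floor; a ring of beads along the wall with a gap about 30 mm wide at the middle
- candlestick: tall dark steel candlestick with candle, fixed, standing behind and between vase and pot: base 70 mm across, candle 22 mm across, 262 mm tall; origin under its centre
- tealight: white plastic battery tealight, 38 mm across, 36 mm tall, loose; origin under its centre; leave alone
- spinning_top: wooden spinning top lying on its side, 52 mm across, 65 mm long, loose; origin at its point; leave alone
- glasses_case: stainless steel hinged sunglasses case, 160 x 62 x 42 mm, long side along its x, loose; origin under its centre; leave alone
- bell_top (a point): top of the press-button of the chrome desk bell (fixed, 86 mm across, 69 mm tall with its button)
- bell_button (a joint): press-button of the bell: 0 up, 0.006 m fully pressed; leave alone
Not all that is in view belongs to the job. What is shaped like the part that bears vase_in but pink or yellow is not meant.

How it is judged:
On the way, in this order (a step that is already met when the one before it is completed fails the run):
1. turn 1: the stick's lower end, down among the beads, passes the pot's own +x side, more than 8 mm off centre (z of stick_tip in the frame of pot_in below 0.02 m and horizontal distance between stick_tip and pot_in below 0.045 m and x of stick_tip in the frame of pot_in above 0.008 m and y of stick_tip in the frame of pot_in between -0.008 and 0.008 m), for 0.04 s.
2. turn 1: the stick's lower end, down among the beads, passes the pot's own -y side, more than 8 mm off centre (z of stick_tip in the frame of pot_in below 0.02 m and horizontal distance between stick_tip and pot_in below 0.045 m and y of stick_tip in the frame of pot_in below -0.008 m and x of stick_tip in the frame of pot_in between -0.008 and 0.008 m), for 0.04 s.
3. turn 1: the stick's lower end, down among the beads, passes the pot's own -x side, more than 8 mm off centre (z of stick_tip in the frame of pot_in below 0.02 m and horizontal distance between stick_tip and pot_in below 0.045 m and x of stick_tip in the frame of pot_in below -0.008 m and y of stick_tip in the frame of pot_in between -0.008 and 0.008 m), for 0.04 s.
4. turn 1: the stick's lower end, down among the beads, passes the pot's own +y side, more than 8 mm off centre (z of stick_tip in the frame of pot_in below 0.02 m and horizontal distance between stick_tip and pot_in below 0.045 m and y of stick_tip in the frame of pot_in above 0.008 m and x of stick_tip in the frame of pot_in between -0.008 and 0.008 m), for 0.04 s.
5. turn 2: the stick's lower end, down among the beads, passes the pot's own +x side, more than 8 mm off centre (all of step 1), for 0.04 s.
6. turn 2: the stick's lower end, down among the beads, passes the pot's own -y side, more than 8 mm off centre (all of step 2), for 0.04 s.
7. turn 2: the stick's lower end, down among the beads, passes the pot's own -x side, more than 8 mm off centre, and at least one large and one small bead lie 12 mm or more from where they started (all of step 3 and distance of any of bead0_center, bead1_center, bead2_center from where it was at the start of the episode above 0.012 m and distance of any of bead3_center, bead4_center, bead5_center, bead6_center from where it was at the start of the episode above 0.012 m), for 0.04 s.
8. turn 2: the stick's lower end, down among the beads, passes the pot's own +y side, more than 8 mm off centre (all of step 4), for 0.04 s.
At the end, for the whole second after the job is handed in: the stick stands in the vase (its lower end within 34 mm of the vase's axis and at most 25 mm above its floor, leaning less than 52 degrees), at rest; pot and vase upright within 6 degrees and within 40 mm of where they started; every bead's centre within 65 mm of the centre of the pot's inner floor (horizontal distance between stick_tip and vase_in below 0.034 m and z of stick_tip in the frame of vase_in below 0.025 m and angle between stick_mid's own z axis and vertical below 0.9 rad and linear speed of stick below 0.03 m/s and angle between each of pot_in, vase_in's own z axis and vertical below 0.1 rad and distance of each of pot_in, vase_in from where it was at the start of the episode below 0.04 m and distance between each of bead0_center, bead1_center, bead2_center, bead3_center, bead4_center, bead5_center, bead6_center and pot_in below 0.065 m); the robot touches nothing.
It fails at once if the tealight, spinning top or sunglasses case is moved 30 mm or more (distance of any of tealight, spinning_top, glasses_case from where it was at the start of the episode above 0.03 m).
It fails at once if the bell's button is pressed (value of joint bell_button above 0.003 m).
It fails at once if the pot or the vase is tipped by more than 20 degrees (angle between any of pot_in, vase_in's own z axis and vertical above 0.35 rad).
It fails at once if the candlestick is struck with more than 15 N (contact force between anything else and candlestick above 15 N).
It also fails if it takes over 72 s, if anything falls off the work surface, if the arm or the gripper's body presses on something with over 40 N, if the wrist force passes 120 N, or if a joint passes its speed limit or range.

### The arm

A 6-joint arm with a two-finger parallel gripper is mounted at the origin on the work surface. World frame = base frame: x ahead of the robot, y to its left, z up, the work surface at z = 0. Lengths are in m, angles in rad, forces in N, time in s.
With the tool pointing down it reaches from about 0.3 to 0.775 m from the base axis. Payload 14.6 kg.
Tool frame: the origin (TCP) lies on the mounting face of the last link; the fingertips stand 199 mm ahead of it and the grasp point (between the pads) lies 180 mm ahead of it; z points along the fingers, y is the direction in which the jaws open and shut (so a half turn about z gives the same grasp; the last joint's range is limited). The gripper opens to 94 mm and grips with 3 to 60 N. Pads are 16 mm wide; open, the fingers measure 119 mm over their backs; the gripper's body (75 mm by 177 mm) begins 78 mm behind the grasp point.
Start: joints at [-1.276, 0.3, 1.521, -0, 1.321, -0.067], TCP at [0.195, -0.514, 0.405] pointing down, gripper open.
Joint ranges: [-3.03, 3.03], [-0.79, 2.21], [0.23, 2.52], [-1.04, 4.18], [0, 3.07], [-2.55, 2.55]. Speed limits (rad/s): [2.22, 2.22, 2.57, 3.14, 3.14, 3.14].

### API

Orientations are given as a rotation vector (axis times angle).
In Python, from plant import r, sense, vision, ticket gives the robot as it stands. Calls block until the motion is done:
- r.move_pose(position, orientation): joint-space move of the TCP to a pose.
- r.servo_line(position, orientation=None, feed=0.15, f_stop=None): straight line of the TCP; orientation=None keeps the orientation; feed is the mean speed in m/s. With f_stop (N) it stops when the force on the tool has changed by that much, and returns True; else False.
- r.goto_joints(angles): joint-space move.
- r.open_gripper() and r.close_gripper(grasp_force=None): open the fingers fully, or close them until they stop; grasp_force is the grip in N (None keeps the last).
- r.sleep(seconds).
- r.solve_ik(position, orientation): joint angles nearest the present ones, or None.
- sense(): the state.
- vision.get_image(name): name is "side" or "top" or "wrist"; returns the picture (384x512x3 uint8, red, green, blue); there is no depth.
- vision.calibration(name): a dict with "vfov" (degrees; the focal length in pixels is half the picture's height over the tangent of half this angle, whatever the lens; pixels are square), "cx", "cy" (the principal point, pixels), "position" and "rotation" of the camera in the world. Camera axes: x right, y down, z forward; pixel columns grow to the right and rows downward; lengths in m; the calibration is good to about 2 mm. A picture is of the moment at which its call begins: read the wrist's pose just before it. calibration takes no time and is no camera call; for the wrist camera it gives the pose at the moment of the call.
A pose or a line that the arm cannot do raises r.MotionError and nothing moves.
- ticket.finish_job(): hands the job in, once; it reports no verdict.
The state is a dict: "t": time; "joint_positions": joint angles; "dq": joint speeds; "joint_torque": joint torques, N m; "position": TCP position; "orientation": TCP orientation; "contact_force": force on the tool from outside, world axes, zero at the start; "ft_torque": the same for the moment, N m; "grip_width": finger opening in m.
Only numpy, scipy, OpenCV 4.12 (cv2) and the standard library are available. Lean on these libraries where they do the work, as an engineer would, in place of code of your own. Each camera call takes 0.05 s, during which the arm holds its last target.

## Working session

There is one attempt and no reset: what is moved stays moved. The work goes in short steps, each a Python script; the robot and the scene stay as the last script left them, time stands still between calls to the robot, and variables do not carry over. Pictures are saved under pics/ and viewed, and the job is handed in when it is done.

```bash
ls; mkdir -p pics; python3 - <<'E'
from plant import r,sense,vision
import cv2
for n in ("side","top","wrist"):
    im=vision.get_image(n); cv2.imwrite(f"pics/a_{n}.png",im[:,:,::-1]); c=vision.calibration(n); print(n,c)
print(sense())
E
```

```text
pics
side {'vfov': 53.27620942574651, 'cx': 256.01179142750374, 'cy': 194.8447542322032, 'position': array([0.1768396 , 0.74639349, 0.72410419]), 'rotation': array([-0.57001942,  2.57626692, -1.29087673])}
top {'vfov': 50.275070617393325, 'cx': 257.4863731491304, 'cy': 196.3245950130772, 'position': array([ 0.45328227, -0.02588831,  1.26981894]), 'rotation': array([-2.16030967,  2.19490632, -0.09647427])}
wrist {'vfov': 66.75246468306501, 'cx': 257.00681914711555, 'cy': 195.40123598103568, 'position': array([ 0.25594728, -0.49029595,  0.38416022]), 'rotation': array([ 2.42531618, -1.67484706, -0.19544295])}
{'t': 0.15, 'joint_positions': array([-1.27558542e+00,  3.00315900e-01,  1.52139765e+00, -4.51988872e-05,
        1.32070947e+00, -6.65956192e-02]), 'dq': array([ 0.00200329, -0.0005997 , -0.00226002,  0.00026865, -0.0006661 ,
       -0.00041532]), 'joint_torque': array([ 1.05677365e-03, -5.31967199e+01, -3.52828717e+01,  7.07933446e-02,
        2.35499226e-02, -6.18625450e-05]), 'position': array([ 0.19467079, -0.51437332,  0.404249  ]), 'orientation': array([-3.08951708e+00, -5.65099386e-01,  2.17048823e-04]), 'contact_force': array([ 0.00059922,  0.20360677, -0.34658293]), 'ft_torque': array([ 0.01045947, -0.05402956, -0.00619332]), 'grip_width': 0.09384573369133972}
```

View pics/a_side.png

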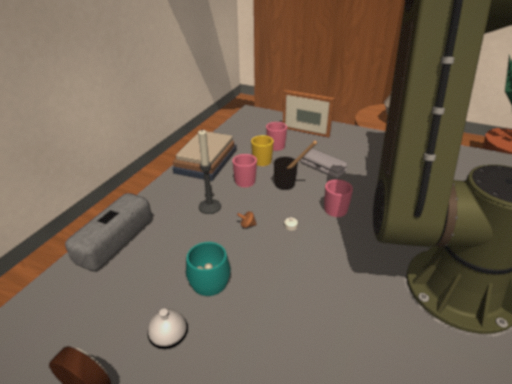

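View pics/a_top.png

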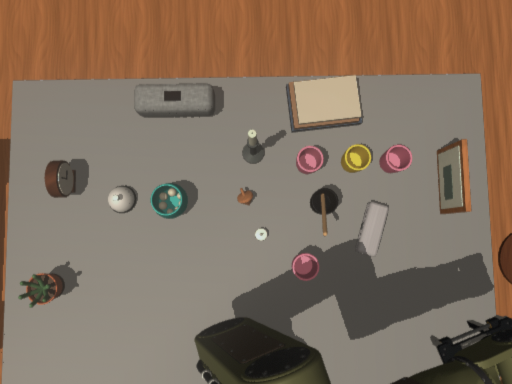

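View pics/a_wrist.png

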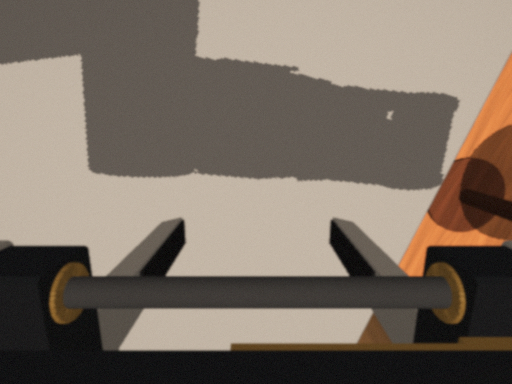

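```bash
cat > h.py <<'E'
import numpy as np, cv2
from scipy.spatial.transform import Rotation as R
from plant import r,sense,vision,ticket
def cam(n):
    c=vision.calibration(n); f=192/np.tan(np.radians(c['vfov'])/2)
    return dict(f=f,cx=c['cx'],cy=c['cy'],p=np.array(c['position']),R=R.from_rotvec(c['rotation']).as_matrix())
def ray(c,uv):
    d=np.array([(uv[0]-c['cx'])/c['f'],(uv[1]-c['cy'])/c['f'],1.]); d=c['R']@d; return d/np.linalg.norm(d)
def onz(c,uv,z):
    d=ray(c,uv); return c['p']+d*(z-c['p'][2])/d[2]
def proj(c,P):
    q=c['R'].T@(np.asarray(P)-c['p']); return np.array([c['cx']+c['f']*q[0]/q[2],c['cy']+c['f']*q[1]/q[2]])
def tri(c1,a,c2,b):
    d1,d2=ray(c1,a),ray(c2,b); A=np.stack([d1,-d2],1); s=np.linalg.lstsq(A,c2['p']-c1['p'],rcond=None)[0]
    P1=c1['p']+s[0]*d1;P2=c2['p']+s[1]*d2; return (P1+P2)/2,np.linalg.norm(P1-P2)
E
python3 - <<'E'
import cv2
s=cv2.imread('pics/a_side.png');t=cv2.imread('pics/a_top.png')
def crop(im,x0,y0,x1,y1,k,n): cv2.imwrite(n,cv2.resize(im[y0:y1,x0:x1],None,fx=k,fy=k,interpolation=cv2.INTER_CUBIC))
crop(t,130,120,400,285,2.9,'pics/b_top.png')
crop(s,170,110,370,310,3,'pics/b_side.png')
E
```

```text
(no output)
```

View pics/b_top.png

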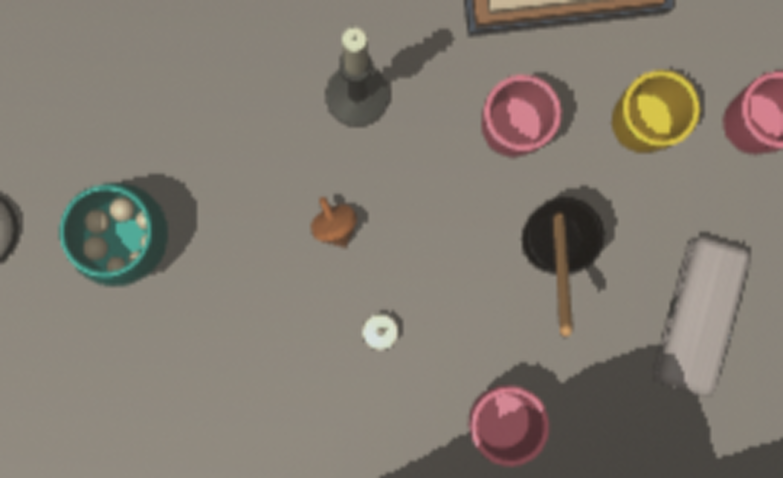

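View pics/b_side.png

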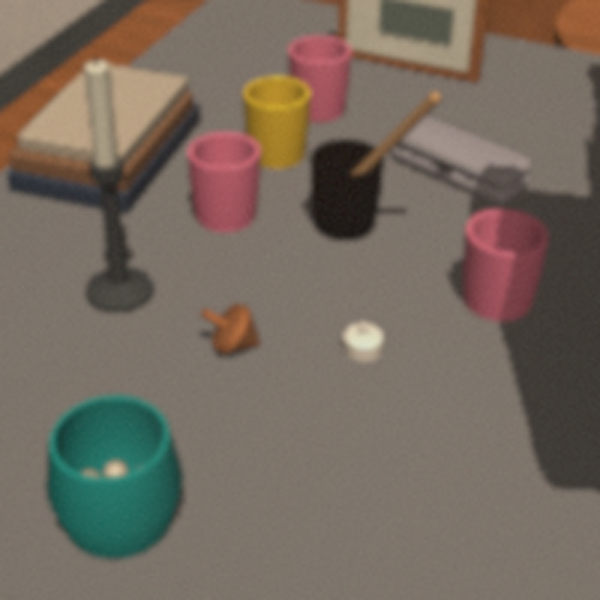

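```bash
cat > m.py <<'E'
from h import *
t=cv2.imread('pics/a_top.png');s=cv2.imread('pics/a_side.png');ct=cam('top');cs=cam('side')
hs=cv2.cvtColor(t,cv2.COLOR_BGR2HSV);hh=cv2.cvtColor(s,cv2.COLOR_BGR2HSV)
def big(m):
    n,l,st,c=cv2.connectedComponentsWithStats(m.astype(np.uint8)); i=1+np.argmax(st[1:,4]); return (l==i)
# pot
for nm,H,c in(('top',hs,ct),('side',hh,cs)):
    m=big((abs(H[...,0].astype(int)-87)<10)&(H[...,1]>130)&(H[...,2]>50))
    ys,xs=np.nonzero(m);print(nm,'pot bbox',xs.min(),xs.max(),ys.min(),ys.max())
    k=big((H[...,2]<38)&(np.indices(H.shape[:2])[1]>265)&(np.indices(H.shape[:2])[1]<345)&(np.indices(H.shape[:2])[0]>150)&(np.indices(H.shape[:2])[0]<225))
    ys,xs=np.nonzero(k);print(nm,'vase bbox',xs.min(),xs.max(),ys.min(),ys.max())
# stick
def wood(H): 
    I=np.indices(H.shape[:2]); return (H[...,0]>5)&(H[...,0]<20)&(H[...,1]>100)&(H[...,2]>70)&(I[1]>275)&(I[1]<345)&(I[0]>135)&(I[0]<245)
for nm,H in(('top',hs),('side',hh)):
    m=big(wood(H)); ys,xs=np.nonzero(m); l=cv2.fitLine(np.stack([xs,ys],1).astype(np.float32),cv2.DIST_L2,0,.01,.01).ravel()
    d=l[:2];p=l[2:];tt=(np.stack([xs,ys],1)-p)@d
    print(nm,'stick ends',p+d*(tt.min()-.5),p+d*(tt.max()+.5),len(xs))
E
python3 m.py
```

```text
top pot bbox 170 177 196 205
top vase bbox 326 336 191 212
side pot bbox 187 228 243 294
side vase bbox 275 295 158 188
top stick ends [322.1211544  193.42980781] [324.72046102 235.51821545] 133
side stick ends [287.5566062  168.29414638] [315.74375033 141.0162216 ] 125
```

```bash
cat > m2.py <<'E'
exec(open('m.py').read().split('# pot')[0])
I=np.indices(t.shape[:2])
w=(I[1]>145)&(I[1]<192)&(I[0]>178)&(I[0]<222)
m=big(w&(abs(hs[...,0].astype(int)-87)<14)&(hs[...,1]>110))
m2=(cv2.morphologyEx(m.astype(np.uint8),cv2.MORPH_CLOSE,np.ones((9,9))))
cn=max(cv2.findContours(m2,0,2)[0],key=cv2.contourArea); print('pot top ell',cv2.fitEllipse(cn),cv2.boundingRect(cn))
g=hs[...,2]
w=(I[1]>305)&(I[1]<345)&(I[0]>184)&(I[0]<220)
for th in(25,35,45):
    m=big(w&(g<th)); ys,xs=np.nonzero(m);print(th,xs.min(),xs.max(),ys.min(),ys.max())
o=np.hstack([cv2.resize(a,None,fx=7,fy=7,interpolation=cv2.INTER_NEAREST) for a in (t[174:230,140:196],t[174:230,295:351])]);cv2.imwrite('pics/c.png',o)
o=np.hstack([cv2.resize(a,None,fx=6,fy=6,interpolation=cv2.INTER_NEAREST) for a in (s[238:298,180:240],s[133:193,265:325])]);cv2.imwrite('pics/cs.png',o)
a=(324.72,235.5);b=(315.74,141.0)
U,e=tri(ct,a,cs,b);print('upper end',U,e)
E
python3 m2.py
```

```text
pot top ell ((166.33338928222656, 199.3287811279297), (30.391971588134766, 31.12143898010254), 25.67166519165039) (151, 184, 31, 32)Traceback (most recent call last):
  File "m2.py", line 10, in <module>
    m=big(w&(g<th)); ys,xs=np.nonzero(m);print(th,xs.min(),xs.max(),ys.min(),ys.max())
  File "<string>", line 5, in big
    return _wrapfunc(a, 'argmax', axis=axis, out=out, **kwds)
    return bound(*args, **kwds)
ValueError: attempt to get argmax of an empty sequence
```

```bash
sed -i 's/(25,35,45)/(32,40,50)/' m2.py; python3 m2.py
```

```text
pot top ell ((166.33338928222656, 199.3287811279297), (30.391971588134766, 31.12143898010254), 25.67166519165039) (151, 184, 31, 32)Traceback (most recent call last):
  File "m2.py", line 10, in <module>
    m=big(w&(g<th)); ys,xs=np.nonzero(m);print(th,xs.min(),xs.max(),ys.min(),ys.max())
  File "<string>", line 5, in big
    return _wrapfunc(a, 'argmax', axis=axis, out=out, **kwds)
    return bound(*args, **kwds)
ValueError: attempt to get argmax of an empty sequence
```

```bash
sed -i 's/(32,40,50)/(42,50,60,70)/' m2.py; python3 m2.py
```

```text
pot top ell ((166.33338928222656, 199.3287811279297), (30.391971588134766, 31.12143898010254), 25.67166519165039) (151, 184, 31, 32)
42 313 337 189 212
50 311 337 188 212
60 310 338 188 213
70 310 338 188 213
upper end [ 0.44079825 -0.20320103  0.19178475] 0.0011235144146126204
```

```bash
sleep 3
```

```text
(no output)
```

View pics/c.png

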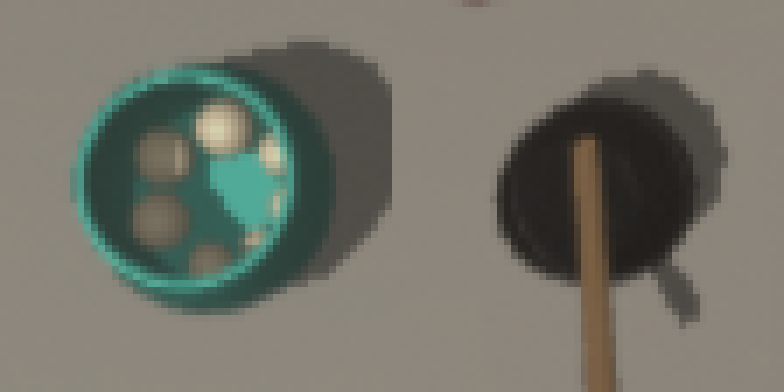

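View pics/cs.png

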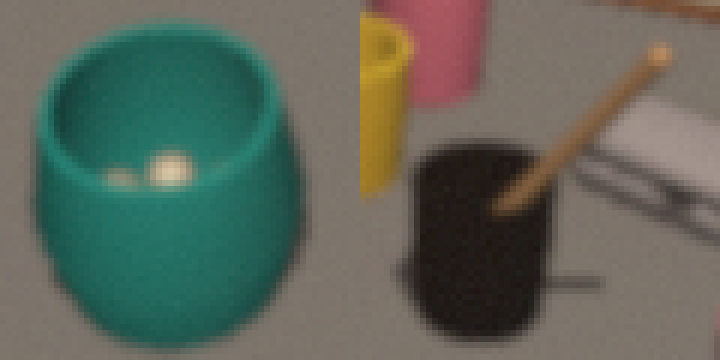

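```bash
cat > m3.py <<'E'
from h import *
ct=cam('top');cs=cam('side')
print('pot top@.092',onz(ct,(166.4,199.7),.092),'side rim',onz(cs,(206.6,255.0),.092), tri(ct,(166.4,199.7),cs,(206.6,255)))
print('vase top',onz(ct,(324.6,200.6),.085))
P=onz(ct,(324.6,200.6),.085)
def outline(c,P,d,z):
    q=[proj(c,[P[0]+d/2*np.cos(a),P[1]+d/2*np.sin(a),z]) for a in np.linspace(0,6.28,60)];q=np.array(q);return q.min(0).round(1),q.max(0).round(1)
print('vase in side rim',outline(cs,P,.078,.085),'foot',outline(cs,P,.068,0)); print('top: rim',outline(ct,P,.078,.085),'foot',outline(ct,P,.068,0))
Q=onz(ct,(166.4,199.7),.092)
print('pot side rim',outline(cs,Q,.092,.092),'foot',outline(cs,Q,.088,0),'top belly',outline(ct,Q,.108,.045))
n1=np.cross(ray(ct,(322.1,193.4)),ray(ct,(324.7,235.5)));n2=np.cross(ray(cs,(287.6,168.3)),ray(cs,(315.7,141.0)))
d=np.cross(n1,n2);d/=np.linalg.norm(d);d*=np.sign(d[2]);U,e=tri(ct,(324.7,235.5),cs,(315.7,141.))
print('dir',d,'lean',np.degrees(np.arccos(d[2])),'tip',U-.22*d, 'mid',U-.11*d)
for n,uv,z in(('candle top',(253,133),.262),('candle base',(254,153),.01),('tealight',(261,234.5),.036),('top',(245,197),.025),('pinkfront',(306,267),.085),('case',(373,228),.04),('bell',(121,199),.04),('pink2',(310,159),.085)):print(n,onz(ct,uv,z).round(3))
E
python3 m3.py
```

```text
pot top@.092 [0.55035412 0.23451147 0.092     ] side rim [0.54850942 0.23577674 0.092     ] (array([0.55000281, 0.23461754, 0.09036535]), np.float64(0.0010818333715962587))
vase top [ 0.54102491 -0.22327377  0.085     ]
vase in side rim (array([271.9, 155.5]), array([296.7, 168.5])) foot (array([273. , 178.1]), array([293.7, 189.9]))
top: rim (array([311.2, 187.2]), array([338., 214.])) foot (array([309.2, 191.8]), array([331. , 213.6]))
pot side rim (array([186. , 240.5]), array([226.3, 269.5])) foot (array([191.3, 267.7]), array([227.6, 295.8])) top belly (array([151.9, 183.1]), array([187.8, 218.9]))
dir [-0.56657693  0.11570022  0.8158456 ] lean 35.328941101795735 tip [ 0.56549245 -0.22858376  0.01232329] mid [ 0.50316899 -0.21585673  0.10206631]
candle top [ 0.701 -0.019  0.262]
candle base [ 0.699 -0.02   0.01 ]
tealight [ 0.446 -0.037  0.036]
top [0.56  0.009 0.025]
pinkfront [ 0.351 -0.164  0.085]
case [ 0.46  -0.373  0.04 ]
bell [0.559 0.383 0.04 ]
pink2 [ 0.664 -0.184  0.085]
```

```bash
cat >> h.py <<'E'
tip0=np.array([.5655,-.2286,.0123]); d0=np.array([-.56658,.1157,.81585]); d0/=np.linalg.norm(d0)
V=np.array([.540,-.2225]); POT=np.array([.5500,.2347]); S=.165
def ori(d,yref):
    z=-d; y=np.array(yref,float); y-=z*(y@z); y/=np.linalg.norm(y); return R.from_matrix(np.stack([np.cross(y,z),y,z],1)).as_rotvec()
yg=-np.cross([0,0,1],d0); yg/=np.linalg.norm(yg)
if yg[1]>0: yg=-yg
OG=ori(d0,yg); PG=tip0+(S+.18)*d0
E
python3 - <<'E'
from h import *
print(yg)
for k in(0,.12,.15): print(PG+k*d0, r.solve_ik(PG+k*d0,OG))
for a in (0,30,-30,60,-60):
  print(a,[r.solve_ik([POT[0],POT[1],z],ori(np.array([0,0,1.]),[-np.sin(np.radians(a)),-np.cos(np.radians(a)),0])) for z in(.36,.5)])
E
```

```text
[-0.20007859 -0.97977985  0.        ]
[ 0.37003094 -0.18868371  0.29376676] [-0.59845902  0.07658537  2.11071791  0.55916904  0.4351049   0.72503301]
[ 0.3020417  -0.17479979  0.39166824] [-0.68526155 -0.24418636  2.14294819  0.41685653  0.72663902  0.84617431]
[ 0.28504439 -0.1713288   0.41614361] [-0.71288563 -0.31631853  2.13614412  0.4016303   0.80959347  0.85639913]
0 [array([ 3.42088757e-01,  4.43667184e-01,  1.43092804e+00, -4.44089210e-16,
        1.26699743e+00,  1.91288508e+00]), array([ 3.42088757e-01,  3.61219561e-01,  1.22229935e+00, -4.44089210e-16,
        1.55807374e+00,  1.91288508e+00])]
30 [array([ 3.42088757e-01,  4.43667184e-01,  1.43092804e+00, -8.88178420e-16,
        1.26699743e+00,  2.43648386e+00]), array([ 3.42088757e-01,  3.61219561e-01,  1.22229935e+00, -8.88178420e-16,
        1.55807374e+00,  2.43648386e+00])]
-30 [array([ 3.42088757e-01,  4.43667184e-01,  1.43092804e+00, -8.88178420e-16,
        1.26699743e+00,  1.38928631e+00]), array([ 3.42088757e-01,  3.61219561e-01,  1.22229935e+00, -8.88178420e-16,
        1.55807374e+00,  1.38928631e+00])]
60 [None, None]
-60 [array([0.34208876, 0.44366718, 1.43092804, 0.        , 1.26699743,
       0.86568753]), array([0.34208876, 0.36121956, 1.22229935, 0.        , 1.55807374,
       0.86568753])]
```

```bash
python3 - <<'E'
from h import *
q=r.solve_ik(PG+.10*d0,OG); r.goto_joints(q)
print(sense()['t'],sense()['position'])
c=cam('wrist');im=vision.get_image('wrist')
for s in(0,.09,.165,.22):
    u=proj(c,tip0+s*d0);print(s,u)
cv2.imwrite('pics/d.png',im[:,:,::-1])
E
```

```text
1.5833 [ 0.31349711 -0.17762848  0.37556856]
0 [257.34415966 172.88715206]
0.09 [257.37919715 184.66030667]
0.165 [257.42586965 200.34300632]
0.22 [257.4802572  218.61808769]
```

View pics/d.png

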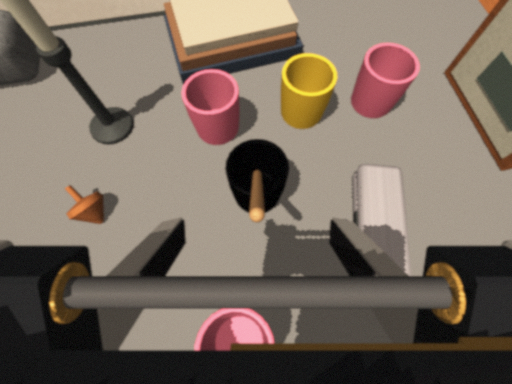

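```bash
python3 - <<'E'
from h import *
im=cv2.imread('pics/d.png');H=cv2.cvtColor(im,cv2.COLOR_BGR2HSV);I=np.indices(H.shape[:2])
m=((H[...,0]>5)&(H[...,0]<20)&(H[...,1]>90)&(H[...,2]>60)&(I[1]>235)&(I[1]<285)&(I[0]>150)&(I[0]<230))
n,l,st,ce=cv2.connectedComponentsWithStats(m.astype(np.uint8));i=1+np.argmax(st[1:,4]);print(st[i])
for y in range(st[i][1],st[i][1]+st[i][3],5): xs=np.nonzero(l[y]==i)[0];print(y,xs.min(),xs.max())
k=((H[...,2]<45)&(I[1]>215)&(I[1]<300)&(I[0]>130)&(I[0]<218))
n,l,st,ce=cv2.connectedComponentsWithStats(k.astype(np.uint8));i=1+np.argmax(st[1:,4]);print('vase',st[i])
cw=cam('wrist');ct=cam('top');cs=cam('side')
for e in((257,212),(257,215),(257,218)): print(tri(cs,(315.2,141.5),cw,e),tri(ct,(324.7,235),cw,e))
q=np.array([proj(cw,[V[0]+.039*np.cos(a),V[1]+.039*np.sin(a),.085]) for a in np.linspace(0,6.28,60)]);print(q.min(0),q.max(0))
print(sense()['position'])
E
```

```text
[248 170  17  52 618]
170 255 258
175 252 260
180 252 261
185 251 261
190 251 261
195 250 262
200 250 262
205 249 263
210 249 264
215 249 263
220 252 261
vase [ 227  140   62   71 2948]
(array([ 0.44412845, -0.20419142,  0.19000046]), np.float64(0.004512053092998247)) (array([ 0.44294882, -0.20254653,  0.19977823]), np.float64(0.0017297506207010246))
(array([ 0.44294168, -0.20365326,  0.19000751]), np.float64(0.0023664252578991635)) (array([ 0.44275782, -0.20297394,  0.19405249]), np.float64(0.0006812327508083387))
(array([ 0.44174707, -0.20310053,  0.19005306]), np.float64(0.00023220650598878128)) (array([ 0.44254184, -0.20341232,  0.1881289 ]), np.float64(0.00042091307214439297))
[224.22237079 137.78377324] [288.89526577 195.21734413]
[ 0.31349283 -0.17771078  0.37550239]
```

```bash
python3 - <<'E'
from h import *
print(r.servo_line(PG,feed=.12,f_stop=8)); 
r.close_gripper(55); print(sense()['grip_width'],sense()['contact_force'],sense()['t'],sense()['position']-PG)
r.servo_line(PG+.01*d0,feed=.08); r.servo_line(PG+.14*d0,feed=.15)
s=sense();print(s['grip_width'],s['contact_force'],s['t'])
for n in("side","top","wrist"): cv2.imwrite(f"pics/e_{n}.png",vision.get_image(n)[:,:,::-1])
d=-R.from_rotvec(s['orientation']).as_matrix()[:,2]
T=s['position']-.345*d
print('pred tip',T,[proj(cam(n),T) for n in('side','top','wrist')])
a=cv2.imread('pics/e_side.png');b=cv2.imread('pics/e_top.png')
cv2.imwrite('pics/e.png',np.hstack([cv2.resize(a[80:240,240:400],None,fx=2.5,fy=2.5),cv2.resize(b[150:310,250:410],None,fx=2.5,fy=2.5)]))
E
```

```text
False
0.011298880898293144 [ 0.8804407   0.39943138 -0.61830442] 3.85 [-3.91568414e-08 -1.75882634e-06 -2.22004515e-05]
0.01161861354469457 [-0.01242624 -1.0590497  -0.55820585] 5.1417
pred tip [ 0.48611122 -0.21222324  0.1256886 ] [array([300.2873243 , 156.06298405]), array([323.6320601 , 219.14688224]), array([258.05904558, 186.07890333])]
```

View pics/e.png

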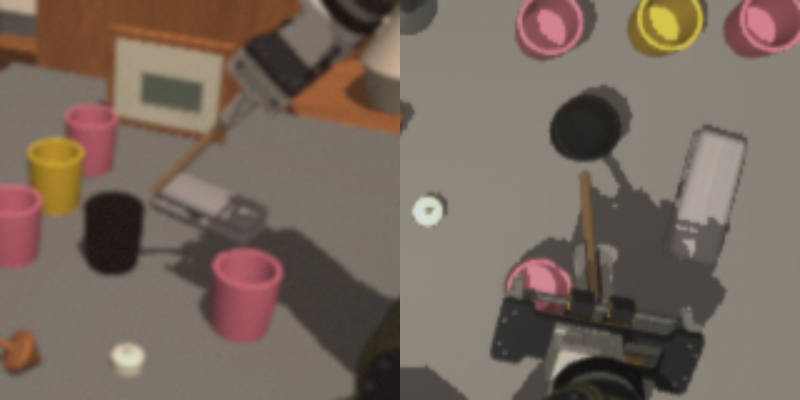

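View pics/e_wrist.png

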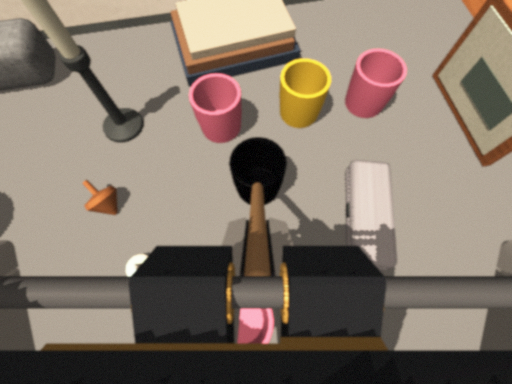

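```bash
cat >> h.py <<'E'
V=np.array([.538,-.223])
a_=np.radians(-60); OV=ori(np.array([0,0,1.]),[-np.sin(a_),-np.cos(a_),0])
E
python3 - <<'E'
from h import *
r.move_pose([POT[0],POT[1],.345+.17],OV)
s=sense();print(s['t'],s['position'],s['grip_width'])
cw=cam('wrist')
for n in("side","top","wrist"): cv2.imwrite(f"pics/f_{n}.png",vision.get_image(n)[:,:,::-1])
T=np.array([s['position'][0],s['position'][1],s['position'][2]-.345])
for n in('side','top','wrist'):
    c=cam(n);q=np.array([proj(c,[POT[0]+.046*np.cos(a),POT[1]+.046*np.sin(a),.092]) for a in np.linspace(0,6.28,60)]);print(n,proj(c,T),proj(c,[*POT,.008]),q.min(0),q.max(0))
a=cv2.imread('pics/f_side.png');cv2.imwrite('pics/f.png',cv2.resize(a[130:330,120:320],None,fx=3,fy=3))
E
```

```text
6.9833 [0.55015255 0.23366334 0.51506636] 0.011400977433348648
side [203.35887232 228.6626326 ] [209.2880336  279.09065061] [186.039261   240.58921991] [226.38718083 269.62678341]
top [160.31985115 197.49242849] [172.3409616  201.95261522] [150.39425108 183.99143791] [182.2672292  215.75183497]
wrist [257.57425636 187.38158192] [256.98363279 167.59504621] [224.10702905 142.24768248] [289.87443254 207.34966509]
```

View pics/f.png

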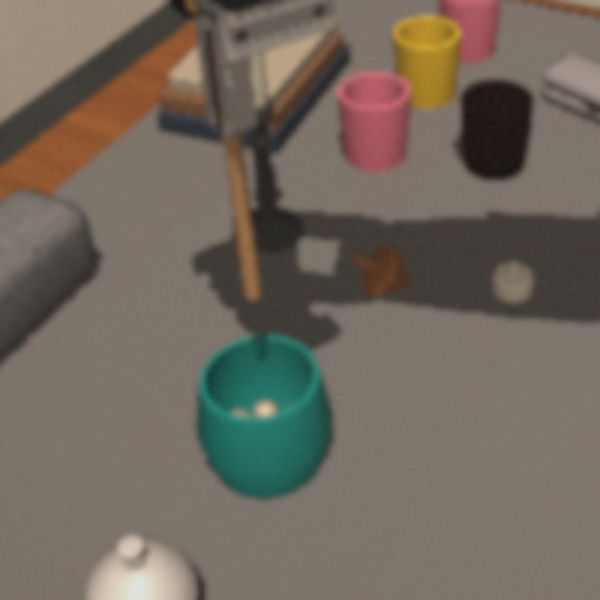

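View pics/f_wrist.png

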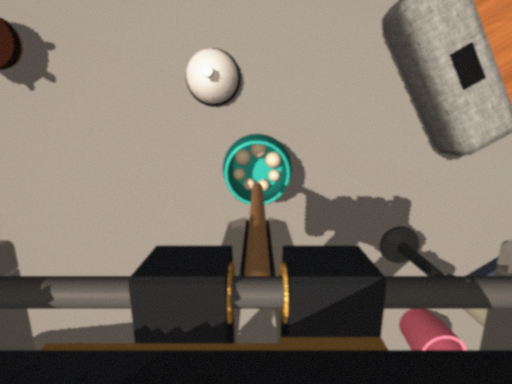

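View pics/f_top.png

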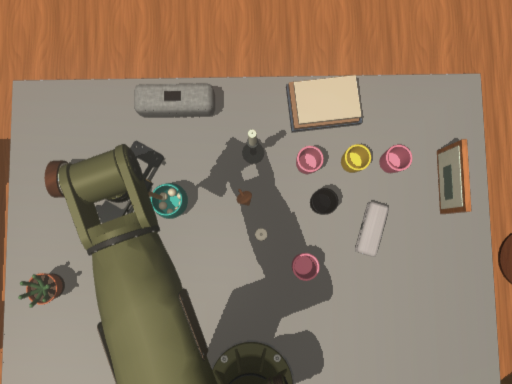

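```bash
python3 - <<'E'
from h import *
a=cv2.imread('pics/f_wrist.png')
cv2.imwrite('pics/f2.png',cv2.resize(a[125:225,205:310],None,fx=6,fy=6,interpolation=cv2.INTER_CUBIC))
H=cv2.cvtColor(a,cv2.COLOR_BGR2HSV)
m=(abs(H[...,0].astype(int)-87)<12)&(H[...,1]>100);ys,xs=np.nonzero(m);print(xs.min(),xs.max(),ys.min(),ys.max())
c=cam('wrist');print('belly', [f(np.array([proj(c,[POT[0]+rr*np.cos(t),POT[1]+rr*np.sin(t),z]) for rr,z in((.046,.092),(.054,.045),(.044,0)) for t in np.linspace(0,6.28,60)]),axis=0) for f in(np.min,np.max)])
for n,p in(('bell',(212,77)),):print(onz(c,p,.06))
print('world+x dir', proj(c,[.58,POT[1],.02])-proj(c,[.55,POT[1],.02]))
E
```

```text
10 507 135 382
belly [array([222.27822282, 135.3534475 ]), array([291.69039628, 207.34966509])]
[0.56289908 0.38262531 0.06      ]
world+x dir [15.94998879 -9.19603263]
```

View pics/f2.png

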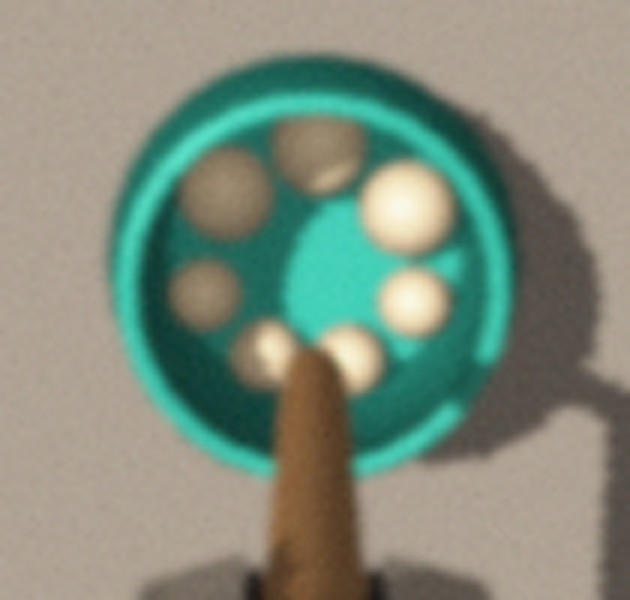

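```bash
cat > stir.py <<'E'
from h import *
import json
Z=.014+.345
def at(rad,th): return [POT[0]+rad*np.cos(th),POT[1]+rad*np.sin(th),Z]
def go(rad,th,feed=.04):
    hit=r.servo_line(at(rad,th),feed=feed,f_stop=25)
    return hit
tx=R.from_rotvec(OV).as_matrix()[:,0]; th0=np.arctan2(-tx[1],-tx[0])
E
python3 - <<'E'
from stir import *
print('th0',np.degrees(th0))
print(r.servo_line([*POT,.1+.345],feed=.15), r.servo_line([*POT,Z],feed=.1,f_stop=6),sense()['t'],sense()['contact_force'],sense()['position'])
if abs(sense()['position'][2]-Z)<.002:
    go(.010,th0)
    for i in range(1,7):
        h=go(.010+.008*i/6,th0-np.radians(20*i)); s=sense(); print(i,h,s['t'],s['contact_force'].round(1),(s['position'][:2]-POT).round(4),s['grip_width'])
        if h: break
for n in("side","wrist"): cv2.imwrite(f"pics/g_{n}.png",vision.get_image(n)[:,:,::-1])
E
```

```text
th0 -120.00000000000001
False False 8.7583 [-0.42819429 -0.29622576 -0.58631605] [0.55009596 0.23472782 0.35975797]
1 False 9.4083 [-0.4 -0.1 -0.8] [-0.0089 -0.0071] 0.01171608778832029
2 False 9.6667 [-0.9  1.2 -0.2] [-0.0121 -0.0041] 0.011463823606336502
3 False 9.9333 [0.7 0.2 0.4] [-0.0141  0.0003] 0.011048585042077907
4 False 10.2167 [-0.1 -0.1 -0.5] [-0.0144  0.0055] 0.011784949588452774
5 False 10.5083 [ 0.3 -1.4  0.1] [-0.0127  0.0108] 0.011273528836904993
6 False 10.8083 [ 1.2 -3.3  0.1] [-0.0089  0.0155] 0.011359340947027582
```

View pics/g_side.png

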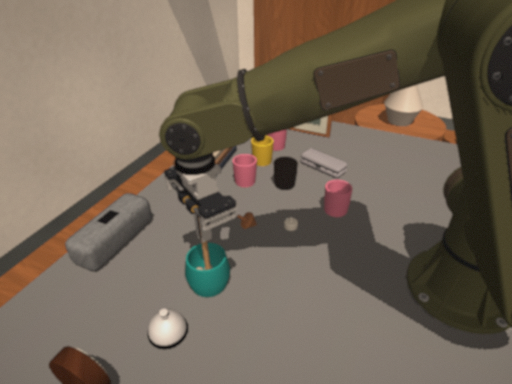

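View pics/g_wrist.png

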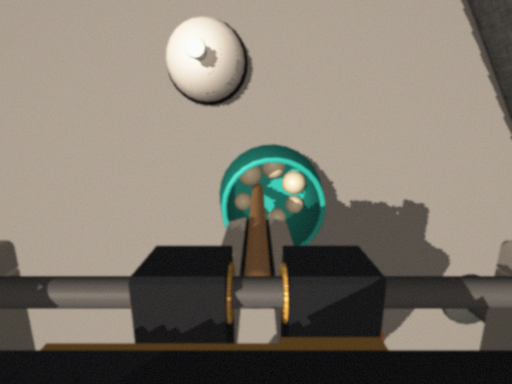

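```bash
python3 - <<'E'
from stir import *
th=th0-np.radians(120); fm=0
for i in range(1,52):
    h=go(.018,th-np.radians(24*i)); s=sense(); f=np.linalg.norm(s['contact_force'][:2]); fm=max(fm,f)
    if i%5==0 or h: print(i,h,round(s['t'],2),s['contact_force'].round(1),(s['position'][:2]-POT).round(4),round(s['grip_width'],4))
    if h: break
    if i==15:
        for n in("side","wrist"): cv2.imwrite(f"pics/h_{n}.png",vision.get_image(n)[:,:,::-1])
print(fm)
for n in("side","wrist"): cv2.imwrite(f"pics/i_{n}.png",vision.get_image(n)[:,:,::-1])
a=[cv2.imread(f'pics/{k}_{n}.png') for k in 'hi' for n in('side','wrist')]
t=[cv2.resize(x[y0:y0+130,x0:x0+130],(300,300)) for x,(y0,x0) in zip(a,[(190,140),(130,200)]*2)]
cv2.imwrite('pics/j.png',np.vstack([np.hstack(t[:2]),np.hstack(t[2:])]))
E
```

```text
5 False 12.57 [-2.4  1.9  0.2] [0.018  0.0002] 0.0112
10 False 14.24 [2.4 4.4 0.2] [-0.009  -0.0154] 0.0114
15 False 15.91 [-0.5 -2.3  0.1] [-0.0091  0.0157] 0.0114
20 False 17.68 [-4.1  0.4  0.4] [ 0.018 -0.   ] 0.0115
25 False 19.34 [3.2 1.6 0.7] [-0.009  -0.0156] 0.0112
30 False 21.01 [ 0.  -4.   0.7] [-0.009   0.0156] 0.011
35 False 22.68 [-2.3  0.8 -0. ] [ 0.0179 -0.    ] 0.0112
40 False 24.34 [0.8 2.  0. ] [-0.0091 -0.0154] 0.0118
45 False 26.01 [ 2.7 -4.   1. ] [-0.0088  0.0155] 0.0114
50 False 27.68 [-4.  -0.6  0.6] [ 0.018  -0.0002] 0.0109
6.008079608621137
```

View pics/j.png

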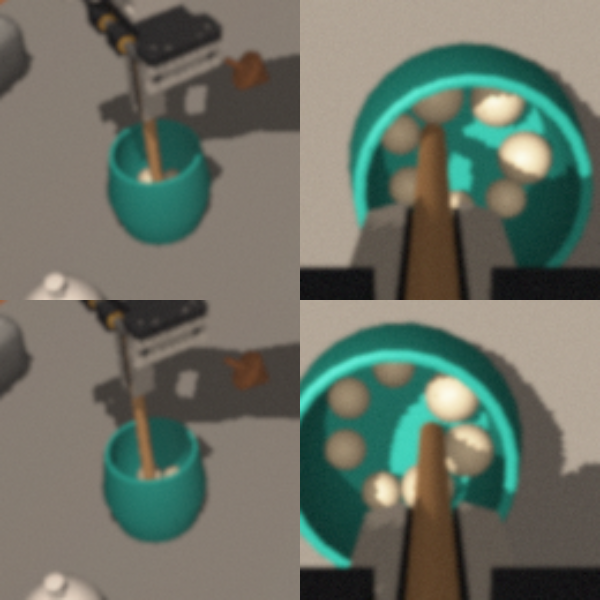

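```bash
python3 - <<'E'
from stir import *
th=th0-np.radians(120+24*51)
for i in (1,2,3): go(.018-.005*i,th-np.radians(24*i))
go(0,0)
r.servo_line([*POT,.345+.17],feed=.15)
s=sense();print(s['t'],s['position'],s['contact_force'].round(1))
for n in("side","top","wrist"): cv2.imwrite(f"pics/k_{n}.png",vision.get_image(n)[:,:,::-1])
T=s['position']-[0,0,.345]
for n in('side','top','wrist'):
    c=cam(n);q=np.array([proj(c,[POT[0]+.046*np.cos(a),POT[1]+.046*np.sin(a),.092]) for a in np.linspace(0,6.28,60)]);print(n,proj(c,T),q.min(0),q.max(0))
a=[cv2.imread(f'pics/k_{n}.png') for n in('side','wrist')]
cv2.imwrite('pics/k.png',np.hstack([cv2.resize(a[0][210:310,155:255],(400,400)),cv2.resize(a[1][125:225,205:305],(400,400))]))
E
```

```text
30.5 [0.55007308 0.23475938 0.51401317] [ 0.4 -0.4 -0.5]
side [203.16915682 229.34299118] [186.039261   240.58921991] [226.38718083 269.62678341]
top [160.00545345 197.5609653 ] [150.39425108 183.99143791] [182.2672292  215.75183497]
wrist [257.81619764 186.97601265] [224.74057286 142.54373254] [290.64664271 207.75454071]
```

View pics/k.png

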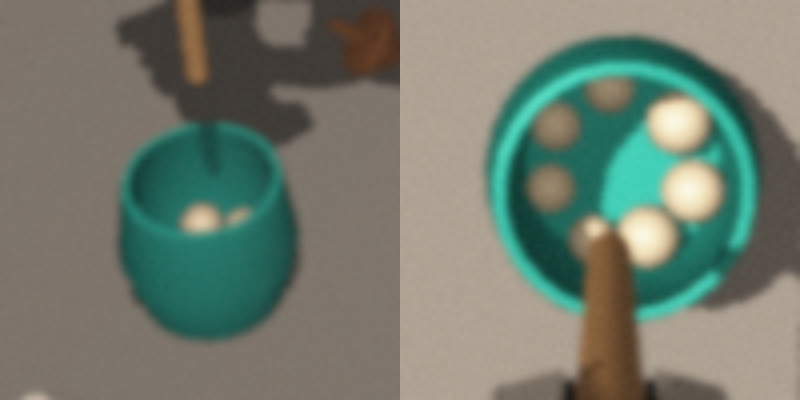

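```bash
python3 - <<'E'
from h import *
r.move_pose(PG+.14*d0,OG)
s=sense();print(s['t'],s['position']-PG-.14*d0)
T=tip0+.14*d0
for n in("side","top","wrist"): cv2.imwrite(f"pics/l_{n}.png",vision.get_image(n)[:,:,::-1]);print(n,proj(cam(n),T))
a=cv2.imread('pics/l_side.png');b=cv2.imread('pics/l_top.png')
cv2.imwrite('pics/l.png',np.hstack([cv2.resize(a[80:240,240:400],None,fx=2.5,fy=2.5),cv2.resize(b[150:310,250:410],None,fx=2.5,fy=2.5)]))
E
```

```text
32.3417 [4.58606461e-04 8.38109552e-05 3.34780392e-04]
side [300.3027862 155.7937202]
top [323.74349656 219.11217191]
wrist [258.43918508 186.44017872]
```

View pics/l.png

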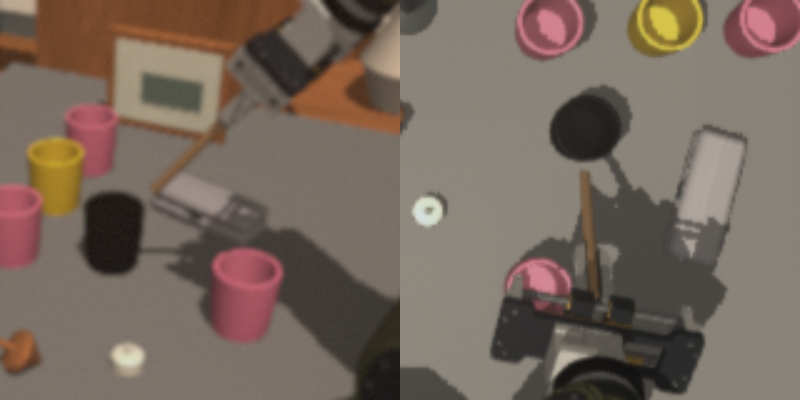

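Stick tip at the same pixels as after the pick (side ≈(302,156), top ≈(324,218)), so the grip hasn't slipped. Inserting.

```bash
python3 - <<'E'
from h import *
h=r.servo_line(PG+.03*d0,feed=.12,f_stop=5);print(h,sense()['contact_force'])
if not h:
    h=r.servo_line(PG+.001*d0,feed=.05,f_stop=5);s=sense();print(h,s['contact_force'].round(2),s['position']-PG,s['t'])
for n in("side","top"): cv2.imwrite(f"pics/m_{n}.png",vision.get_image(n)[:,:,::-1])
a=cv2.imread('pics/m_side.png');b=cv2.imread('pics/m_top.png')
cv2.imwrite('pics/m.png',np.hstack([cv2.resize(a[80:240,240:400],None,fx=2.5,fy=2.5),cv2.resize(b[150:310,250:410],None,fx=2.5,fy=2.5)]))
E
```

```text
False [ 0.83694248  0.0511631  -0.94390094]
False [ 0.23 -0.46 -0.51] [-0.00054388  0.00014433  0.00075085] 34.2917
```

View pics/m.png

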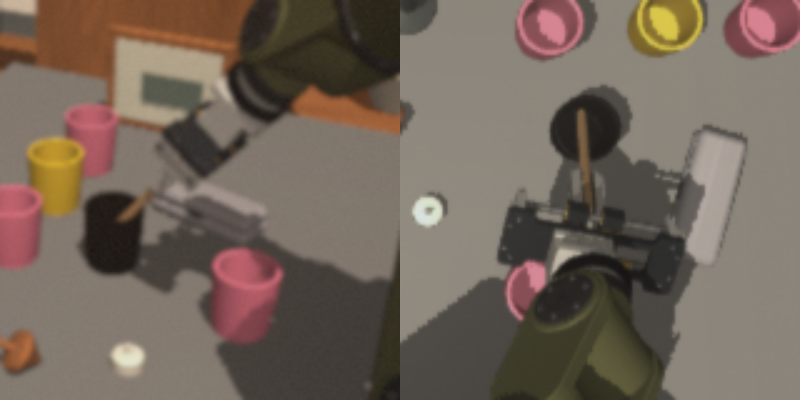

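```bash
python3 - <<'E'
from h import *
r.open_gripper(); r.sleep(.3)
r.servo_line(PG+.14*d0,feed=.12); 
r.goto_joints([-1.276,0.3,1.521,0,1.321,-0.067]); r.sleep(.5)
s=sense();print(s['t'],s['contact_force'].round(2),s['grip_width'])
for n in("side","top"): cv2.imwrite(f"pics/n_{n}.png",vision.get_image(n)[:,:,::-1])
a=cv2.imread('pics/n_side.png');b=cv2.imread('pics/n_top.png')
cv2.imwrite('pics/n.png',np.hstack([cv2.resize(a[110:310,170:370],None,fx=2,fy=2),cv2.resize(b[120:280,130:390],None,fx=1.5,fy=2.5)[:400]]))
ct,cs=cam('top'),cam('side')
E
sed 's/a_top/n_top/;s/a_side/n_side/' m.py > mn.py; python3 mn.py
```

```text
39.225 [ 0.54  0.65 -0.46] 0.0938985788679298
top pot bbox 170 176 195 204
top vase bbox 324 336 190 212
side pot bbox 186 227 242 293
side vase bbox 275 295 158 188
top stick ends [321.56970861 193.44069381] [325.76746668 235.5256747 ] 138
side stick ends [287.54306586 168.28263207] [316.26809887 140.55779609] 130
```

View pics/n.png

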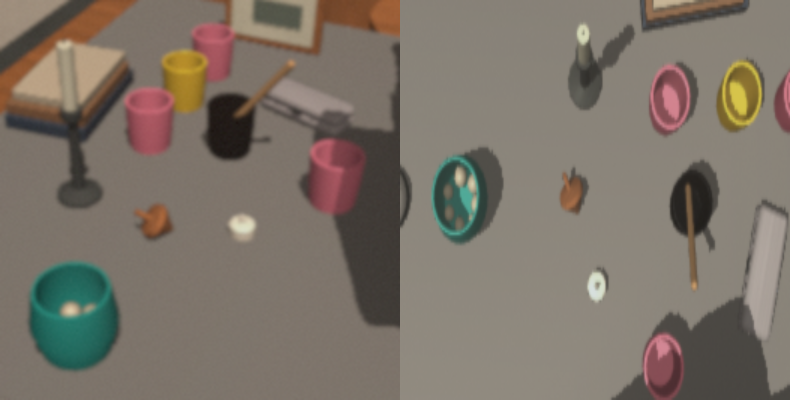

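```bash
python3 -c "
from plant import ticket; print(ticket.finish_job())"
```

```text
the job is handed in; nothing more can be done
None
```

The stick stirred the beads, went back into the vase, and I handed the job in at about 39 s of the 72 s allowed. No verdict came back, so these are my own checks.

**What I did:** I gripped the stick along its own axis, 165 mm from its lower end, drew it out and held it upright over the pot. I lowered it into the gap in the middle, aiming about 6 mm above the pot's floor. The stir was a short spiral out and then about 3.4 clockwise turns at 18 mm radius. I put the stick back along the line it came out on, let go and moved the arm clear.

**Last checks:**
- **Stick:** its ends appear within about 1 pixel of where they were at the start. The grip did not slip during the stir: the tip was in the same place before and after.
- **Beads:** all 7 are in the pot. They have moved round by roughly 100 degrees.
- **Pot and vase:** the pot's outline has moved about 1 pixel, or 2–3 mm. The vase's outline is within about 2 pixels of the start, and both are upright.
- **Other things on the shelf:** the tealight, top, case and candlestick look undisturbed. The bell was never approached.
- **Forces:** the sideways force stayed at or below 6 N while stirring.

**Not checked directly:** the tip's depth and radius in the pot come from the arm's pose, and I trust them to about 3 mm. The vase's centre differed by about 3 mm between camera views; since the stick went back the way it came out, this did not matter.

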